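Set a drawplate in its clamp for wire drawing

ROBOT

A 7-joint arm with a two-finger parallel gripper is mounted at the origin on the work surface. World frame = base frame: x ahead of the robot, y to its left, z up, the work surface at z = 0. Lengths are in m, angles in rad, forces in N, time in s.
With the tool pointing down it reaches from about 0.425 to 0.875 m from the base axis. Payload 4.7 kg.
Tool frame: the origin (TCP) lies between the finger pads; the fingertips stand 14 mm ahead of it and the grasp point (between the pads) lies 5 mm behind it; z points along the fingers, y is the line along which they close (so a half turn about z gives the same grasp; the last joint's range is limited). The gripper opens to 87 mm and grips with 3 to 60 N. Pads are 19 mm wide; open, the fingers measure 117 mm over their backs; the gripper's body (75 mm by 190 mm) begins 51 mm behind the grasp point.
Start: joints at [-1.31, 0.321, -0.07, 1.45, 0.023, 1.371, -0.057], TCP at [0.159, 0.63, 0.237] pointing down, gripper open.
Joint ranges: [-2.86, 2.86], [-0.3, 2.09], [-1.38, 1.24], [0.06, 2.45], [-1.56, 4.7], [0.09, 2.05], [-2.69, 2.69]. Speed limits (rad/s): [2.57, 2.57, 3.14, 3.14, 3.14, 3.14, 3.14].

INTERFACE

Orientations are given as a rotation vector (axis times angle).
In Python, from bench import ctrl gives the robot as it stands.
- The arm moves only by the shell command python3 -m inch 'ROWS' [OPENING] [FORCE]. ROWS is JSON, a list of rows, each a list of 6 numbers: the shift along the world's x, y, z in mm, then the turn, a rotation vector about the world's x, y, z in degrees. In form: [[tx, ty, tz, rx, ry, rz], ...]. A call has 1 to 20 rows; each row is the pose to reach, as a shift and turn from the pose commanded when the call began; what a row does not reach only later rows make up. A row lasts 1/8 s, in which the tool goes at most 62.5 mm and 10.7 degrees, less where a joint would pass 70% of its speed; a pose out of reach is approached as far as the arm can. A call with a gripper value outside its range is refused whole. OPENING is the finger opening in mm, from 0 to 87, set as the call begins (- or left out, the last holds). The fingers move at their own pace and stop on an object; FORCE is the grip in N (left out, the last holds). Time passes only in rows, so rows that repeat a pose let the fingers close. It gives the time, the measured TCP pose, the force, the opening and the grip force at its end, in the units of the state.
- ctrl.get_state(): the state, without advancing time (a new reading comes with each control period).
- ctrl.get_image(name): name is "side" or "top" or "wrist"; returns (picture, depth): 384x512x3 uint8, red, green, blue; 384x512 float32, m along the optical axis (not along the pixel's ray), 0 where there is no reading.
- ctrl.camera_params(name): a dict with "mtx" (3x3 intrinsics, pixels), "T" (4x4, takes a point from camera to world coordinates). Camera axes: x right, y down, z forward; pixel columns grow to the right and rows downward; lengths in m; the calibration is good to about 2 mm. The wrist camera is an equidistant fisheye: a pixel r from the principal point sees the ray r / f radians off the axis. A picture is of the moment at which its call begins: read the wrist's pose just before it. camera_params takes no time and is no camera call; for the wrist camera it gives the pose at the moment of the call.
- ctrl.close_job(): hands the job in; it is judged then, once.
The state is a dict: "time": time; "joint_positions": joint angles; "qd": joint speeds; "joint_torque": joint torques, N m; "position": TCP position; "tool_rot": TCP orientation; "ft_force": force on the tool from outside, world axes, zero at the start; "torque": the same for the moment, N m; "grip_width": opening from 0.0 (shut) to 1.0 (fully open); "grip_force": force on a finger pad.
Only numpy, scipy, OpenCV 4.12 (cv2) and the standard library are available. Lean on these libraries where they do the work, as an engineer would, in place of code of your own. Each camera call takes 0.05 s, during which the arm holds its last target. There are 200 camera calls.

TASK

Get the drawplate ready for pulling wire: take it from the sloped wooden easel and stand it upright, red end up, in the slot of the green holding fixture, lowering it gently all the way to the slot's floor rather than letting it drop in. Only when it is fully home, push the fixture's clamp lever right over to its other side so that the jaw holds the plate. Leave the torch, the jar and the hammer where they are.

Things in the scene. Friction and masses are not known exactly. Their poses are not given: they have to be found in the camera images.
- drawplate: Loose steel drawplate, a flat bar 8 (its x) x 36 (its y) x 125 mm (its z), 0.2 to 0.36 kg, with rows of small dark holes, the top 25 mm coated red. Origin: centre of its plain lower end; z runs along its length to the red end, x is normal to its faces. At the start it leans on the easel, 34 degrees from vertical.
- easel: Fixed wooden easel, base 110 x 70 x 8 mm, origin under the base's centre. Its sloped board, 64 wide and 10 thick, stands 34 degrees from vertical, top towards its -x, with a ledge and a 6 mm lip at the foot. The plate's foot stands on the ledge at about (25, 0, 18) mm; the board backs its lower 75 mm, the upper 50 mm stick out freely.
- fixture: Fixed green holding fixture, base plate 120 (x) x 190 (y) x 10 mm, origin under its centre on the table. Carries the slot block, its top 42 mm above the table, and on its +y side the clamp lever. A fixed wall bounds the slot on +x, a bare steel jaw on -x; closing the lever moves the jaw 2.8 mm towards the plate.
- slot (a point): Centre of the slot's floor, at (0, -30, 10) mm of the fixture, axes as the fixture's. The slot is 11.5 mm wide along x (lever open), 39.5 mm long along y and 32 mm deep, open at the top; its floor and the tops of its two end cheeks are yellow.
- clamp_lever (a joint): Angle of the clamp lever, rad: 0 open (leaning 0.5 rad towards the fixture's -x), 1.0 closed (leaning 0.5 rad to +x); it stays where it is left; it is open (0 to 0.25) at the start. Hinge along the fixture's y through (-15, 60, 32) mm of the fixture.
- lever_tip (a point): Centre of the end of the lever's black grip (16 mm thick, 30 mm long), 72 mm from the hinge.
- torch: Bystander: black hand torch standing on its foot (60 mm wide), 125 mm high, red trigger. Origin under its foot.
- jar: Bystander: glass jar with a metal lid, 54 mm wide, 75 mm high. Origin under its base.
- hammer: Bystander: hammer 230 mm long lying on the table along its own x. Origin under its middle.
Things that resemble listed ones, but are neither listed nor needed, are in the scene too. Several things have the shape of the drawplate; the one meant has the colours described above. What is meant by the fixture is not orange, and is the smaller of those in its own colour.

How it is judged:
On the way:
1. the drawplate stands fully home in the slot, red end up, while the lever is still open (below 0.5 rad) (z of drawplate in the frame of slot between -0.003 and 0.004 m and horizontal distance between drawplate and slot below 0.006 m and angle between drawplate's own z axis and vertical below 0.12 rad and value of joint clamp_lever below 0.5 rad), for 0.2 s.
At the end, for the whole second after the job is handed in: The drawplate rests in the slot, red end up: its lower end within 4 mm of the slot's floor and 6 mm sideways of its centre, less than 0.12 rad from upright, at rest; the lever is beyond 0.85 rad (closed) (z of drawplate in the frame of slot between -0.003 and 0.004 m and horizontal distance between drawplate and slot below 0.006 m and angle between drawplate's own z axis and vertical below 0.12 rad and value of joint clamp_lever above 0.85 rad and linear speed of drawplate below 0.02 m/s); the robot touches nothing.
It fails at once if the plate is dropped into the slot (faster than 0.35 m/s while its foot is inside) (linear speed of drawplate above 0.35 m/s and horizontal distance between drawplate and slot below 0.015 m and z of drawplate in the frame of slot below 0.03 m).
It fails at once if the torch is moved by more than 30 mm or tipped over (distance of torch from where it was at the start of the episode above 0.03 m or angle between torch's own z axis and vertical above 0.5 rad).
It fails at once if the jar is moved by more than 30 mm or tipped over (distance of jar from where it was at the start of the episode above 0.03 m or angle between jar's own z axis and vertical above 0.5 rad).
It fails at once if the hammer is moved by more than 30 mm (distance of hammer from where it was at the start of the episode above 0.03 m).
It also fails if it takes over 58 s, if anything falls off the work surface, if the arm or the gripper's body presses on something with over 40 N, if the wrist force passes 120 N, or if a joint passes its speed limit or range.

## Working session

There is one attempt and no reset: what is moved stays moved. The work goes in short steps, Python scripts to look and compute and a shell command to move; the robot and the scene stay as the last step left them, time stands still between calls to the robot, and variables do not carry over. Pictures are saved under pics/ and viewed, at most 13 in all, crops included, and the job is handed in when it is done.

```bash
mkdir -p pics; ls; python3 - <<'E'
from bench import ctrl
import cv2,numpy as np
s=ctrl.get_state();print(s['time'],s['position'],s['tool_rot'],s['grip_width'])
ims=[]
for n in("side","top"):
    p,d=ctrl.get_image(n);c=ctrl.camera_params(n);np.savez(f'pics/{n}0.npz',p=p,d=d,K=c['mtx'],T=c['T'])
    cv2.imwrite(f'pics/{n}0.png',cv2.resize(p[:,:,::-1],(800,600)));print(c['mtx'],c['T'],(d>0).mean())
E
```

```text
pics
0.0 [0.15874643 0.62978472 0.23545961] [-3.86642397e-01 -3.11758746e+00  2.96461694e-03] 1.0003889628033877
[[451.85439662   0.         255.57906072]
 [  0.         451.85439662 194.40598503]
 [  0.           0.           1.        ]] [[ 0.99254266 -0.06332695  0.10415743  0.46295919]
 [-0.12188943 -0.50558594  0.85412284 -0.9803701 ]
 [-0.00142846 -0.86044904 -0.5095345   0.70138279]
 [ 0.          0.          0.          1.        ]] 0.995880126953125
[[435.47682972   0.         254.49256018]
 [  0.         435.47682972 191.13328127]
 [  0.           0.           1.        ]] [[ 3.65378912e-04 -9.81055276e-01  1.93727674e-01  3.39471496e-01]
 [-9.99990602e-01 -1.19535669e-03 -4.16737317e-03  9.21791441e-02]
 [ 4.31999710e-03 -1.93724331e-01 -9.81046493e-01  1.34111501e+00]
 [ 0.00000000e+00  0.00000000e+00  0.00000000e+00  1.00000000e+00]] 0.9957122802734375
```

View pics/side0.png

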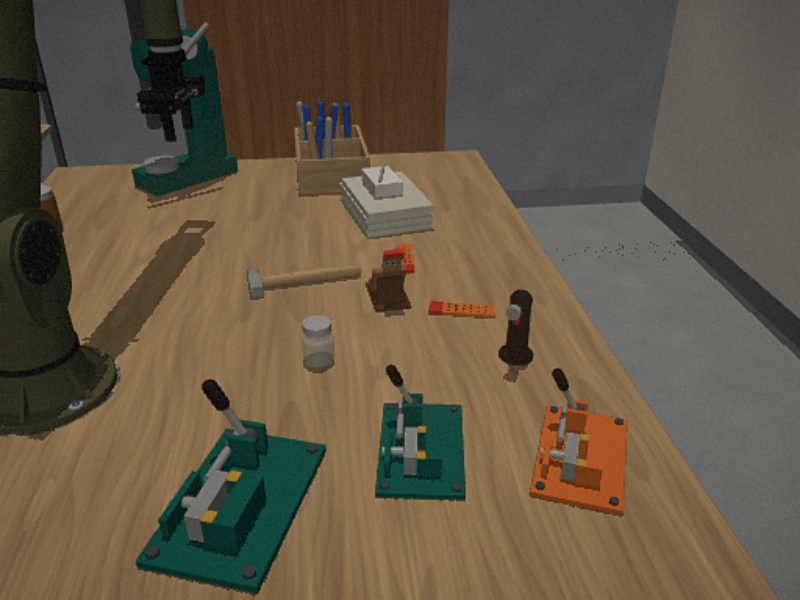

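View pics/top0.png

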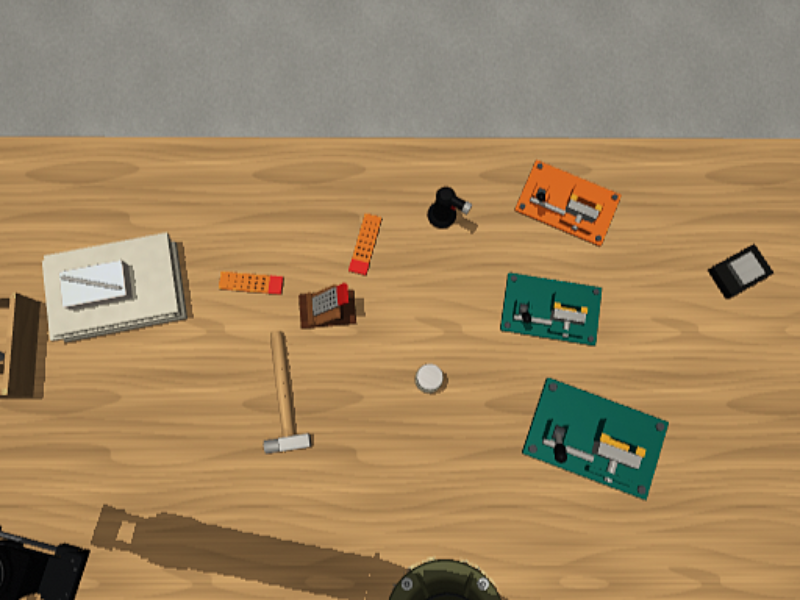

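Side view: small green fixture is the middle one at about (420,450); the easel with the steel plate is at (390,285). In the top view the fixture is at (552,310) with its lever at the left (world +y). The plate is at (328,300), red end to the right (world -y). The two orange bars are decoys.

```bash
cat > h.py <<'E'
import cv2,numpy as np
def load(n):
    z=np.load(f'pics/{n}.npz');return z['p'],z['d'],z['K'],z['T']
def rays(uv,K,T):
    uv=np.atleast_2d(np.float64(uv));r=np.c_[(uv[:,0]-K[0,2])/K[0,0],(uv[:,1]-K[1,2])/K[1,1],np.ones(len(uv))]
    return r@T[:3,:3].T,T[:3,3]
def plane(uv,z,K,T):
    r,o=rays(uv,K,T);return o+r*((z-o[2])/r[:,2])[:,None]
def cloud(d,K,T):
    v,u=np.mgrid[:d.shape[0],:d.shape[1]];r,o=rays(np.c_[u.ravel(),v.ravel()],K,T)
    return (o+r*d.reshape(-1,1)).reshape(*d.shape,3)
E
python3 - <<'E'
from h import *
np.set_printoptions(precision=4,suppress=True)
for n in('top0','side0'):
    p,d,K,T=load(n);h=cv2.cvtColor(p,cv2.COLOR_RGB2HSV);W=cloud(d,K,T)
    m=cv2.inRange(h,(75,120,30),(98,255,255));W[d==0]=9
    # base-plate pixels only (z<18mm) of the smaller fixture
    near=(abs(W[...,0]-.6)<.2)
    cs,_=cv2.findContours(m,cv2.RETR_EXTERNAL,cv2.CHAIN_APPROX_NONE)
    for c in sorted(cs,key=cv2.contourArea)[-4:]:
        if cv2.contourArea(c)<300: continue
        P=plane(c[:,0],.010,K,T)[:,:2]
        print(n,'green',cv2.contourArea(c),c[:,0].mean(0),cv2.minAreaRect((P*1000).astype(np.float32)))
    r=cv2.inRange(h,(0,150,60),(6,255,255))|cv2.inRange(h,(172,150,60),(180,255,255))
    k,l,st,ce=cv2.connectedComponentsWithStats(r)
    for i in range(1,k):
        if st[i,4]>25: print(n,'red',st[i],ce[i],np.median(W[l==i],0))
    y=cv2.inRange(h,(20,170,100),(32,255,255));k,l,st,ce=cv2.connectedComponentsWithStats(y)
    for i in range(1,k):
        if st[i,4]>5: print(n,'yel',st[i],ce[i],np.median(W[l==i],0))
# plate points from top depth
p,d,K,T=load('top0');W=cloud(d,K,T);h=cv2.cvtColor(p,cv2.COLOR_RGB2HSV)
sub=np.zeros(d.shape,bool);sub[175:215,185:240]=1
hh,ss,vv=h[...,0],h[...,1],h[...,2]
g=sub&(ss<70)&(W[...,2]>.02); q=W[g];print('grey',g.sum(),q.min(0),q.max(0))
red=sub&((hh<6)|(hh>172))&(ss>150)&(vv>60)&(W[...,2]>.05);q2=W[red];print('red',red.sum(),q2.min(0),q2.max(0),q2.mean(0))
def fit(q):
    for _ in range(4):
        c=np.median(q,0) if _==0 else q.mean(0);n=np.linalg.svd(q-c)[2][2];e=abs((q-c)@n);q=q[e<max(.003,2*np.median(e))]
    return q.mean(0),n*np.sign(n[2]),len(q),e.mean()
print(fit(q));A=np.r_[q,q2];print(fit(A))
E
```

```text
top0 green 2180.0 [352.4895 197.4158] ((583.3673706054688, -218.07858276367188), (189.7044219970703, 118.31723022460938), 80.55068969726562)
top0 green 4157.5 [381.4542 280.1952] ((332.43505859375, -292.7960205078125), (245.98695373535156, 153.58816528320312), 69.49847412109375)
top0 red [223 166  13  10  96] [229.2292 170.6042] [0.6688 0.1667 0.0079]
top0 red [172 176   9  12  93] [175.9247 181.914 ] [0.6317 0.3328 0.0077]
top0 red [215 181   8  15  91] [218.8352 187.7802] [0.5917 0.1889 0.118 ]
top0 yel [366 125   3   3   6] [367.     125.8333] [ 0.8059 -0.267   0.0404]
top0 yel [381 131   4   4   9] [382.7778 132.5556] [ 0.7834 -0.3163  0.0393]
top0 yel [355 194   4   3   9] [356.1111 194.8889] [ 0.5843 -0.2221  0.0414]
top0 yel [384 277  13   9  45] [389.4444 281.4667] [ 0.3258 -0.3033  0.0516]
top0 yel [407 286   5   5  12] [408.5833 288.1667] [ 0.3088 -0.3576  0.0567]
side0 green 1999.0 [123.764   81.7112] ((-44.128353118896484, 1958.59228515625), (286.6254577636719, 2289.110595703125), 8.076455116271973)
side0 green 2963.5 [267.1803 282.6787] ((587.9671020507812, -211.96377563
[... 311 characters left out ...]
30] [262.  171.5] [0.6433 0.3228 0.0089]
side0 red [274 193  10   9  74] [278.4324 196.7703] [0.6705 0.1565 0.0085]
side0 yel [372 278   4   4  12] [373.5833 279.3333] [ 0.8075 -0.2665  0.043 ]
side0 yel [369 293   3   5   7] [370.1429 295.    ] [ 0.7843 -0.3135  0.0429]
side0 yel [372 294   3   4   7] [373.1429 295.4286] [ 0.7905 -0.3166  0.0434]
grey 191 [0.5673 0.2012 0.02  ] [0.6116 0.2548 0.1045]
red 86 [0.5709 0.1796 0.0997] [0.6086 0.202  0.1258] [0.5901 0.1895 0.1163]
(array([0.5867, 0.2278, 0.0626]), array([-0.0798,  0.8229,  0.5626]), 179, np.float64(0.0009620254994127202))
(array([0.5873, 0.2181, 0.0765]), array([-0.0738,  0.8213,  0.5657]), 247, np.float64(0.0010033259585568468))
```

```bash
python3 - <<'E'
from h import *
p,d,K,T=load('top0');a=cv2.resize(p[170:220,180:245],None,fx=6,fy=6,interpolation=0)
b=cv2.resize(p[165:230,310:395],None,fx=4.6,fy=4.6,interpolation=0)
c=np.zeros((300,390+391,3),np.uint8);c[:,:390]=a;c[:299,390:]=b[:299,:391]
cv2.imwrite('pics/crop1.png',c[:,:,::-1])
E
```

```text
(no output)
```

View pics/crop1.png

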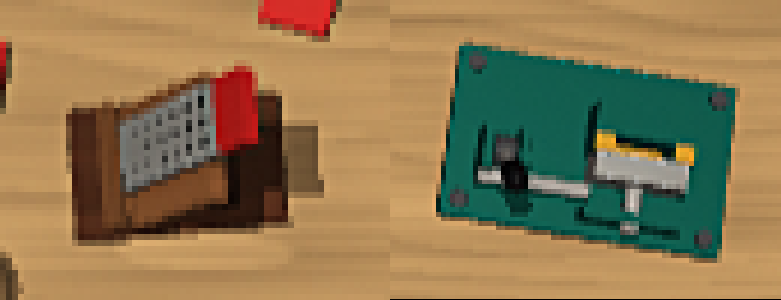

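Crop: the plate (grey face, red top end at about (237,105)) faces up-left on the board. The fixture's lever (grip at (515,178)) leans to image-down (-x), so it is open, and the slot is at (640,145) below the wall. Next I fit the plate's axes and the fixture pose.

```bash
python3 - <<'E'
from h import *
np.set_printoptions(precision=4,suppress=True)
from scipy.spatial.transform import Rotation as R
for nm,box in(('top0',(175,215,185,240)),('side0',(150,195,225,262))):
    p,d,K,T=load(nm);W=cloud(d,K,T);h=cv2.cvtColor(p,cv2.COLOR_RGB2HSV);hh,ss,vv=[h[...,i] for i in range(3)]
    sub=np.zeros(d.shape,bool);sub[box[0]:box[1],box[2]:box[3]]=1
    m=sub&(((ss<70)&(W[...,2]>.02))|(((hh<6)|(hh>172))&(ss>150)&(W[...,2]>.08)))&(W[...,1]<.28)&(W[...,1]>.15)
    n=np.array([-0.0738,0.8213,0.5657]);c=np.array([0.5873,0.2181,0.0765])
    if nm=='side0': print(m.sum(),W[m].min(0),W[m].max(0));continue
    q=W[m];q=q[abs((q-c)@n)<.003]
    e1=np.cross([0,0,1],n);e1/=np.linalg.norm(e1);e2=np.cross(n,e1)
    P=np.c_[(q-c)@e1,(q-c)@e2]*1000
    rect=cv2.minAreaRect(P.astype(np.float32));print(rect,'e1',e1,'e2',e2)
    print('face centre',c+(rect[0][0]*e1+rect[0][1]*e2)/1000)
# fixture
p,d,K,T=load('top0')
th=np.radians(80.55);
for uv in([(355.,196.),(370,198)],):pass
g=np.array([.5834,-.2181]);fy=np.array([np.cos(th),np.sin(th)]);fx=np.array([fy[1],-fy[0]])
print('fy',fy,'fx',fx,'slot',g-.03*fy)
h=cv2.cvtColor(p,cv2.COLOR_RGB2HSV);y=cv2.inRange(h,(18,130,80),(34,255,255));y[:188]=0;y[215:]=0;y[:,:345]=0;y[:,385:]=0
v,u=np.nonzero(y);X=plane(np.c_[u,v],.042,K,T)
for a,b,x in zip(u,v,X): print(a,b,(x[:2]-g)@fx*1000,(x[:2]-g)@fy*1000)
E
```

```text
((-0.9243392944335938, -3.8832473754882812), (127.27943420410156, 38.16046905517578), 89.53732299804688) e1 [-0.996  -0.0895  0.    ] e2 [ 0.0506 -0.5634  0.8246]
face centre [0.588  0.2204 0.0733]
119 [0.5751 0.1737 0.0781] [0.6124 0.2115 0.1261]
fy [0.1642 0.9864] fx [ 0.9864 -0.1642] slot [ 0.5785 -0.2477]
355 193 7.247647810575972 0.2709140212274216
355 194 4.1708786228662635 -0.10186928796364873
356 194 4.674087908934505 -3.103098149952095
357 194 5.1773073690344225 -6.104387691658733
358 194 5.680537003474565 -9.105737914923774
355 195 1.0968977028115416 -0.4743147688743986
356 195 1.59984791339307 -3.474187475197704
357 195 2.1028082881604404 -6.474120806336975
358 195 2.6057788274218976 -9.47411476412994
354 196 -2.4769799819486855 2.15203432702245
355 196 -1.974298738099095 -0.8464228805233034
356 196 -1.4716073402026844 -3.8449406562220214
357 196 -0.9689057879519744 -6.8435190019088585
358 196 -0.4661940810392394 -9.842157919419096
359 196 0.036527780843154965 -12.840857410588145
360 196 0.5392597980029525 -15.839617477251394
361 196 1.0420019707480344 -18.838438121244383

[... 689 characters left out ...]
999534
374 197 4.505244636808218 -58.1746612631541
375 197 5.007870283178816 -61.172975434549194
364 198 -3.5884173918956512 -28.55410980814404
365 198 -3.0861516088945695 -31.550465601978267
366 198 -2.5838756883979874 -34.546881872843535
367 198 -2.081589630099017 -37.54335862257076
368 198 -1.579293433690752 -40.539895852991
372 198 0.4299927391747825 -52.52664961822573
373 198 0.9323396307342665 -55.523489279579394
374 198 1.4346966622447686 -58.52038943261399
375 198 1.9370638340134976 -61.51735007916103
372 199 -2.6372607114648505 -52.87476942732787
373 199 -2.135172013026626 -55.87025689461087
374 199 -1.633073184433609 -58.86580479892736
375 199 -1.1309642253793417 -61.86141314210636
```

```bash
cat >> h.py <<'E'
from scipy.spatial.transform import Rotation as R
def delta(z,y,tcp,s):
    z=np.array(z,float);z/=np.linalg.norm(z);y=np.array(y,float);y-=y@z*z;y/=np.linalg.norm(y)
    M=R.from_matrix(np.c_[np.cross(y,z),y,z]);d=M*R.from_rotvec(s['tool_rot']).inv()
    return np.r_[(np.array(tcp)-s['position'])*1000,np.degrees(d.as_rotvec())].round(1)
E
python3 - <<'E'
from h import *
from bench import ctrl
s=ctrl.get_state();e2=np.array([.0506,-.5634,.8246]);n=np.array([-0.0738,0.8213,0.5657])
for t in (100,0): print(delta(-e2,n,np.array([.5901,.1971,.1003])+e2*t/1000,s))
E
```

```text
[ 436.4 -489.1  -52.8   34.6   -2.7   18.7]
[ 431.4 -432.7 -135.3   34.6   -2.7   18.7]
```

```bash
python3 -m inch '[[40,-45,20,0,0,0],[80,-90,30,0,0,2],[120,-135,30,3,0,4],[160,-180,30,7,-1,6],[200,-225,30,11,-1,8],[240,-270,20,15,-1,10],[280,-315,10,20,-2,12],[320,-360,0,25,-2,14],[360,-405,-20,30,-2,16],[400,-450,-40,34.6,-2.7,18.7],[436,-489,-53,34.6,-2.7,18.7],[436,-489,-53,34.6,-2.7,18.7],[436,-489,-53,34.6,-2.7,18.7],[436,-489,-53,34.6,-2.7,18.7]]' 40 20
python3 - <<'E'
from h import *
from bench import ctrl
np.set_printoptions(precision=4,suppress=True)
s=ctrl.get_state();e2=np.array([.0506,-.5634,.8246]);n=np.array([-0.0738,0.8213,0.5657])
print(s['joint_positions'],s['ft_force'])
for t in (100,0): print(delta(-e2,n,np.array([.5901,.1971,.1003])+e2*t/1000,s))
p,d=ctrl.get_image('wrist');c=ctrl.camera_params('wrist');np.savez('pics/wrist1.npz',p=p,d=d,K=c['mtx'],T=c['T']);cv2.imwrite('pics/wrist1.png',p[:,:,::-1]);print(c)
E
```

```text
time: 1.85
position: [0.5941, 0.1433, 0.1845]
tool_rot: [0.138, -2.97, -0.926]
ft_force: [0.5, 0.2, 0.2]
grip_width: 0.463
grip_force: 0.0
[-0.4268  0.364   0.5855  1.6988 -0.8005  1.3878  2.0637] [0.4502 0.1574 0.2386]
[ 1.1 -2.5 -1.8 -0.2  0.  -0.2]
[ -4.   53.8 -84.2  -0.2   0.   -0.2]
{'mtx': array([[297.3186,   0.    , 257.5093],
       [  0.    , 297.3186, 195.5889],
       [  0.    ,   0.    ,   1.    ]]), 'T': array([[-0.0778,  0.974 ,  0.2127,  0.5298],
       [ 0.819 , -0.0593,  0.5707,  0.0527],
       [ 0.5685,  0.2186, -0.7931,  0.3066],
       [ 0.    ,  0.    ,  0.    ,  1.    ]])}
```

View pics/wrist1.png

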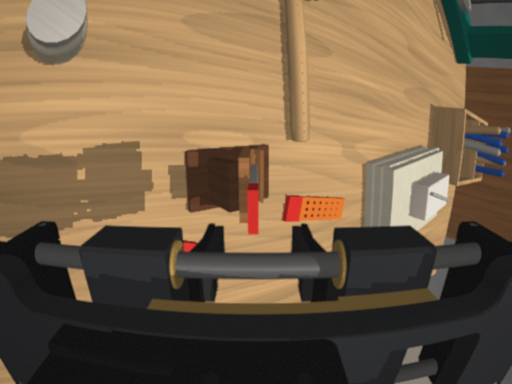

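The wrist view shows the plate's red top edge-on at about (252,208), roughly centred between the fingers (215 and 300). I check this by casting a ray through the red end.

```bash
cat >> h.py <<'E'
def fray(uv,K,T):
    uv=np.atleast_2d(np.float64(uv));q=uv-K[:2,2];r=np.linalg.norm(q,axis=1)+1e-9;t=r/K[0,0]
    D=np.c_[q/r[:,None]*np.sin(t)[:,None],np.cos(t)];return D@T[:3,:3].T,T[:3,3]
def fproj(P,K,T):
    q=(np.atleast_2d(P)-T[:3,3])@T[:3,:3];r=np.hypot(q[:,0],q[:,1]);t=np.arctan2(r,q[:,2])
    return q[:,:2]/r[:,None]*t[:,None]*K[0,0]+K[:2,2]
def fplane(uv,z,K,T):
    r,o=fray(uv,K,T);return o+r*((z-o[2])/r[:,2])[:,None]
E
python3 - <<'E'
from h import *
np.set_printoptions(precision=4,suppress=True)
p,d,K,T=load('wrist1');h=cv2.cvtColor(p,cv2.COLOR_RGB2HSV);hh,ss=h[...,0],h[...,1]
m=np.uint8(((hh<6)|(hh>172))&(ss>150));m[:175]=0;m[240:]=0;m[:,:235]=0;m[:,270:]=0
c=max(cv2.findContours(m,0,1)[0],key=cv2.contourArea);print(cv2.minAreaRect(c),cv2.boundingRect(c))
e2=np.array([.0506,-.5634,.8246]);n=np.array([-0.0738,0.8213,0.5657]);w=np.array([-.996,-.0895,0]);top=np.array([.5915,.1819,.1226])
print(fproj([top+a*w+b*n for a in(-.018,.018) for b in(-.004,.004)],K,T));print(fproj([top+a*w+b*n-.025*e2 for a in(-.018,.018) for b in(-.004,.004)],K,T))
v,u=np.nonzero(m);D,o=fray(np.c_[u,v],K,T);ax=T[:3,2];dd=d[v,u];P=o+D*(dd/(D@ax))[:,None]
q=P-top;print('depth extents n,w,e2 (mm):',[np.percentile(q@k*1000,(3,50,97)).round(1) for k in(n,w,e2)])
E
```

```text
((252.5, 208.5), (49.0, 11.0), 90.0) (247, 184, 12, 50)
[[248.0066 232.3743]
 [257.9684 232.4121]
 [247.7579 188.8215]
 [258.1846 188.8525]]
[[248.7631 221.6202]
 [257.83   221.6522]
 [248.5942 181.7283]
 [258.0187 181.7554]]
depth extents n,w,e2 (mm): [array([-4.6, -0.8,  3.2]), array([-17.9,   2.2,  17.2]), array([-21.1,  -1.1,   0.3])]
```

```bash
python3 -m inch '[[-1,9,-14,0,0,0],[-2,18,-28,0,0,0],[-2.5,27,-42,0,0,0],[-3,36,-56,0,0,0],[-3.5,45,-70,0,0,0],[-4,50,-78,0,0,0],[-4,54,-84,0,0,0],[-4,54,-84,0,0,0],[-4,54,-84,0,0,0]]' 40 20 && python3 -m inch '[[0,0,0,0,0,0],[0,0,0,0,0,0],[0,0,0,0,0,0],[0,0,0,0,0,0],[0,0,0,0,0,0],[0,0,0,0,0,0],[0,0,0,0,0,0],[0,0,0,0,0,0]]' 0 30
python3 - <<'E'
from h import *
from bench import ctrl
np.set_printoptions(precision=4,suppress=True)
s=ctrl.get_state();e2=np.array([.0506,-.5634,.8246]);n=np.array([-0.0738,0.8213,0.5657])
print(s['joint_positions'],delta(-e2,n,[.5901,.1971,.1003],s))
E
```

```text
time: 3.02
position: [0.5913, 0.1949, 0.1]
tool_rot: [0.133, -2.972, -0.924]
ft_force: [-0.0, 0.3, 0.5]
grip_width: 0.466
grip_force: 0.0
time: 4.03
position: [0.5909, 0.1964, 0.1005]
tool_rot: [0.135, -2.971, -0.927]
ft_force: [-1.2, 2.5, 5.1]
grip_width: 0.084
grip_force: 30.0
[-0.4683  0.4444  0.5305  1.7786 -0.8858  1.2332  2.113 ] [-0.8  0.7 -0.2 -0.2 -0.  -0.1]
```

```bash
python3 -m inch '[[0,-4,8,0,0,0],[1,-8,17,0,0,0],[1,-13,28,0,0,0],[1,-13,45,0,0,0],[1,-13,75,0,0,0],[1,-13,105,0,0,0],[1,-13,135,0,0,0],[1,-13,160,0,0,0],[1,-13,160,0,0,0],[1,-13,160,0,0,0]]'
python3 - <<'E'
from h import *
from bench import ctrl
np.set_printoptions(precision=4,suppress=True)
s=ctrl.get_state();print(s['joint_positions'])
print(delta([0,0,-1],[-.0895,.996,0],[.5785,-.2477,.22],s));print(delta([0,0,-1],[.9864,-.1642,0],[.5785,-.2477,.22],s))
E
```

```text
time: 5.28
position: [0.5912, 0.1821, 0.2584]
tool_rot: [0.133, -2.97, -0.922]
ft_force: [-0.3, 0.9, -4.3]
grip_width: 0.09
grip_force: 30.0
[-0.4983  0.2851  0.5845  1.6298 -0.7559  1.4428  1.9039]
[ -12.7 -429.8  -38.4  -34.4   -3.2    0. ]
[ -12.7 -429.8  -38.4  -27.1   29.  -101. ]
```

```bash
python3 -m inch '[[0,-10,0,-5,-0.5,0],[0,-20,0,-11,-1,0],[0,-35,0,-18,-1.6,0],[0,-50,0,-25,-2.3,0],[0,-70,0,-31,-2.9,0],[0,-95,0,-34.4,-3.2,0],[0,-120,0,-34.4,-3.2,0],[0,-120,0,-34.4,-3.2,0]]' && python3 -m inch '[[0,-15,0,0,0,-5],[0,-35,0,0,0,-12],[-2,-60,0,0,0,-20],[-4,-85,0,0,0,-28],[-4,-110,0,0,0,-36],[-5,-135,0,0,0,-44],[-6,-160,0,0,0,-52],[-7,-185,0,0,0,-60],[-8,-210,0,0,0,-68],[-9,-235,-5,0,0,-76],[-10,-260,-10,0,0,-84],[-11,-280,-20,0,0,-92],[-12,-300,-30,0,0,-99],[-12,-310,-38,0,0,-104],[-12,-310,-38,0,0,-104],[-12,-310,-38,0,0,-104],[-12,-310,-38,0,0,-104]]'
python3 - <<'E'
from h import *
from bench import ctrl
np.set_printoptions(precision=4,suppress=True)
s=ctrl.get_state();print(s['joint_positions'])
print(delta([0,0,-1],[.9864,-.1642,0],[.5785,-.2477,.178],s))
for n in('wrist','side','top'):
  p,d=ctrl.get_image(n);c=ctrl.camera_params(n);np.savez(f'pics/{n}2.npz',p=p,d=d,K=c['mtx'],T=c['T'])
  if n!='top': cv2.imwrite(f'pics/{n}2.png',p[:,:,::-1] if n=='wrist' else cv2.resize(p[170:330,180:360,::-1],None,fx=4,fy=3.75*4/3.75,interpolation=0)[:600])
E
```

```text
time: 6.28
position: [0.5909, 0.0597, 0.2581]
tool_rot: [0.135, -3.137, 0.001]
ft_force: [0.7, -0.1, -3.3]
grip_width: 0.086
grip_force: 30.0
time: 8.4
position: [0.5804, -0.2466, 0.2218]
tool_rot: [2.383, 2.046, -0.0]
ft_force: [0.4, -0.0, -3.1]
grip_width: 0.089
grip_force: 30.0
[-0.4162  0.4276  1.0257  1.5539 -0.3701  1.3691  0.4922]
[ -1.9  -1.1 -43.8   0.    0.   -0.8]
```

View pics/wrist2.png

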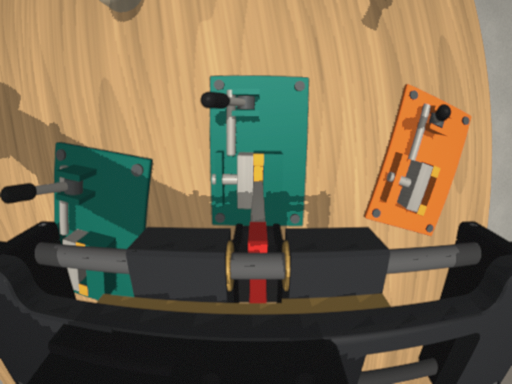

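View pics/side2.png

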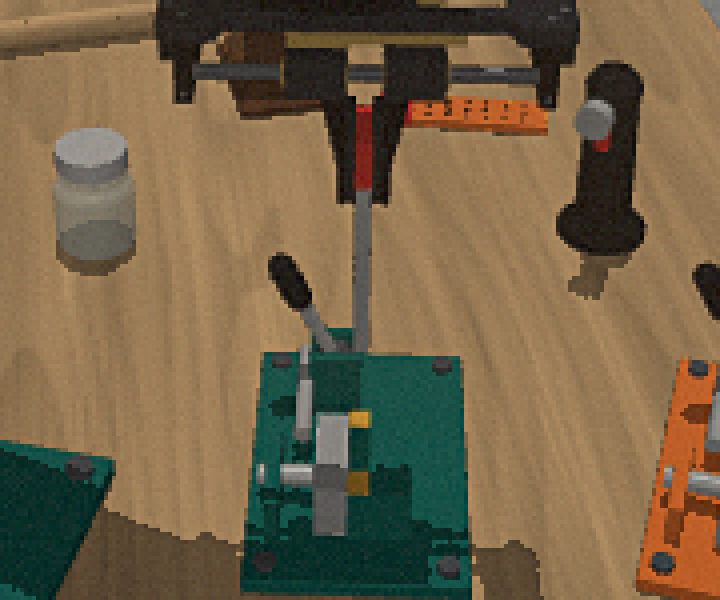

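Wrist: the plate's red end is between the fingers at (258,245), with the fixture below it. The visible yellow cheek is at (258,167) and the base's top corners at (209,76) and (309,76). Side: the plate hangs upright, and the cheeks are at (359,419) and (357,483). I now measure the slot against the plate.

```bash
python3 - <<'E'
from h import *
np.set_printoptions(precision=1,suppress=True)
g=np.array([.5834,-.2181]);fy=np.array([.1642,.9864]);fx=np.array([.9864,-.1642])
def F(P): return np.c_[(P[:,:2]-g)@fx,(P[:,:2]-g)@fy]*1000
p,d,K,T=load('wrist2');h=cv2.cvtColor(p,cv2.COLOR_RGB2HSV)
m=cv2.inRange(h,(75,120,25),(98,255,255));m[:60]=0;m[224:]=0;m[:,:195]=0;m[:,320:]=0
# edges: per row left/right
L=[];Rr=[]
for v in range(115,215,5):
    u=np.nonzero(m[v])[0];L.append((u[0]-.5,v));Rr.append((u[-1]+.5,v))
print('wrist L',F(fplane(L,.010,K,T))[::4].tolist());print('R',F(fplane(Rr,.010,K,T))[::4].tolist())
t=[(u,np.nonzero(m[:,u])[0][0]-.5) for u in range(230,300,10)];print('top',F(fplane(t,.010,K,T))[::2].tolist())
y=cv2.inRange(h,(18,130,80),(34,255,255));y[:140]=0;y[215:]=0;y[:,:240]=0;y[:,275:]=0
c=max(cv2.findContours(y,0,1)[0],key=cv2.contourArea);b=cv2.boundingRect(c);print('yel',b)
print(F(fplane([(b[0]-.5,b[1]-.5),(b[0]+b[2]-.5,b[1]+b[3]-.5)],.042,K,T)))
# side: same-camera check
p,d,K,T=load('side2');h=cv2.cvtColor(p,cv2.COLOR_RGB2HSV)
y=cv2.inRange(h,(18,130,80),(34,255,255));y[:265]=0;y[300:]=0;y[:,:255]=0;y[:,285:]=0
k,l,st,ce=cv2.connectedComponentsWithStats(y)
for i in range(1,k): print('side yel',st[i],F(plane([ce[i]],.042,K,T)))
m=cv2.inRange(h,(75,120,25),(98,255,255));m[:256]=0;m[320:]=0;m[:,:230]=0;m[:,310:]=0
for v in(262,275,290,305,312):
    u=np.nonzero(m[v])[0];print('side base',F(plane([(u[0]-.5,v),(u[-1]+.5,v)],.010,K,T)).ravel())
# plate edges in side, expected from plate pose
for v in(222,235,250):
    r=p[v,255:285].astype(int);print(v,r.sum(1)//3)
q=[[.5804,-.2466,z] for z in(.2,.16,.125)]
def proj(P): 
    a=(np.atleast_2d(P)-T[:3,3])@T[:3,:3];return a[:,:2]/a[:,2:]*K[0,0]+K[:2,2]
print('expected axis px',proj(q))
E
```

```text
wrist L [[-55.86954290558079, 44.663401392396075], [-55.956787991739965, 20.223539660859263], [-56.22053218092601, -4.429209240639582], [-50.36104583209263, -29.487332695786506], [-56.02206825456304, -55.30595562620321]]
R [[59.90119350900569, 46.31372932480809], [60.67383416047407, 21.861827552168876], [60.38728985627543, -2.8337649576928996], [60.270580560431476, -27.95320251881751], [60.32845336335434, -53.746119057216745]]
top [[-32.63720158815151, 91.47574484294618], [-8.782718701334625, 92.66052787136603], [15.023767752004066, 91.80820943759875], [38.95819812218385, 91.3852876957853]]
yel (253, 153, 11, 29)
[[ -4.2   2.9]
 [  8.6 -29.9]]
side yel [267 273   6   4  23] [[ 3.  -3.9]]
side yel [267 288   5   6  27] [[  2.6 -55. ]]
side base [-55.1  76.   62.3  80.8]
side base [-56.8  28.9  63.1  33.8]
side base [-55.7 -21.2  63.7 -16.3]
side base [-56.8 -67.3  62.  -62.4]
side base [-55.4 -87.6  63.4 -82.7]
222 [131 127 128 125 125 125 126 122 122 131 133 135 143 116  94  92  94  98
 120 122 131 132 127 122 132 123 121 126 130 120]
235 [131 127 122 122 124 124 120 125 119 120 127 128 138  97  87  92  87  92
 124 123 125 115 115 118 118 118 120 120 125 126]
250 [131  83  91  89  97 104 115 124 131 122 127 132 132  95  86  90  90  94
 130 132 120 125 119 121 123 116 124 120 122 127]
expected axis px [[269.6 221.2]
 [269.4 237.6]
 [269.1 251.3]]
```

```bash
python3 -m inch '[[0,-1,-10,0,0,-0.4],[0,-1,-25,0,0,-0.8],[0,-1,-40,0,0,-0.8],[0,-1,-55,0,0,-0.8],[0,-1,-64,0,0,-0.8],[0,-1,-70,0,0,-0.8],[0,-1,-70,0,0,-0.8],[0,-1,-70,0,0,-0.8],[0,-1,-70,0,0,-0.8]]'
python3 - <<'E'
from h import *
from bench import ctrl
np.set_printoptions(precision=4,suppress=True)
s=ctrl.get_state();print(s['ft_force'],s['position'])
a=[]
for n in('side','wrist','top'):
  p,d=ctrl.get_image(n);c=ctrl.camera_params(n);np.savez(f'pics/{n}3.npz',p=p,d=d,K=c['mtx'],T=c['T'])
  if n=='side': a.append(cv2.resize(p[225:305,225:315],(450,400),interpolation=0))
  if n=='wrist':a.append(cv2.resize(p[130:250,215:305],(300,400),interpolation=0))
cv2.imwrite('pics/c3.png',np.hstack(a)[:,:,::-1])
E
```

```text
time: 9.68
position: [0.5801, -0.2489, 0.1521]
tool_rot: [2.399, 2.026, -0.001]
ft_force: [-0.4, 0.9, -2.8]
grip_width: 0.09
grip_force: 30.0
[-0.4263  0.9413 -2.7847] [ 0.5801 -0.2489  0.1521]
```

View pics/c3.png

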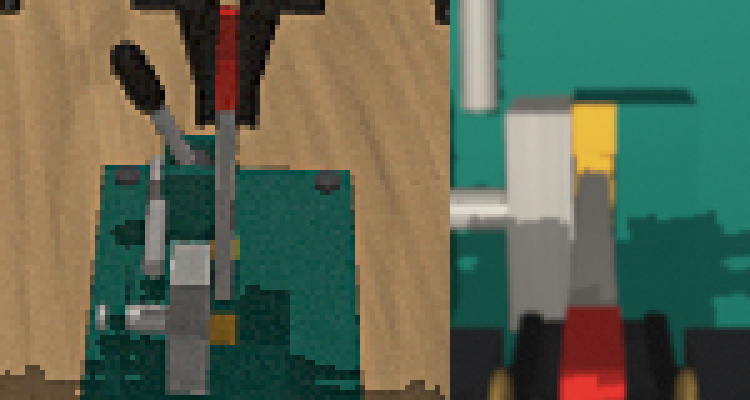

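Left (side): the plate foot (226,300) sits just above the slot, and the near cheek's centre is at (223,329). Right (wrist): the plate's far foot edge at (595,172) covers the yellow cheek (573–617). I quantify both offsets.

```bash
python3 - <<'E'
from h import *
np.set_printoptions(precision=1,suppress=True)
g=np.array([.5834,-.2181]);fy=np.array([.1642,.9864]);fx=np.array([.9864,-.1642]);tcp=np.array([.5801,-.2489])
def F(P): P=np.atleast_2d(P);return np.c_[(P[:,:2]-g)@fx,(P[:,:2]-g)@fy]*1000
zf=.1521-.098
print('TCP in fixture',F(tcp),'foot z',zf)
p,d,K,T=load('side3')
w=lambda u,v:(225+u/5-.5,225+v/5-.5)
print('side foot near-bottom L,R',F(plane([w(215,300),w(237,300)],zf,K,T)))
print('side near cheek corners inner L,R outer L,R',F(plane([w(210,315),w(236,315),w(210,344),w(236,344)],.042,K,T)))
print('side far cheek R top/bottom',F(plane([w(240,234),w(240,260)],.042,K,T)))
p,d,K,T=load('wrist3')
w=lambda u,v:(215+(u-450)/3.333-.5,130+v/3.333-.5)
print('wrist foot far edge L,R',F(fplane([w(578,170),w(610,170)],zf,K,T)))
print('wrist cheek far L,R; ',F(fplane([w(573,104),w(617,104),w(573,165)],.042,K,T)))
print('wrist block x edge',F(fplane([w(505,112),w(696,104)],.042,K,T)))
E
```

```text
TCP in fixture [[  1.8 -30.9]] foot z 0.05410000000000001
side foot near-bottom L,R [[ -0.3 -50.2]
 [  8.9 -49.8]]
side near cheek corners inner L,R outer L,R [[ -2.4 -46.1]
 [  8.6 -45.7]
 [ -2.  -63.8]
 [  8.9 -63.4]]
side far cheek R top/bottom [[  9.8   6.9]
 [ 10.  -10.5]]
wrist foot far edge L,R [[ -2.1 -12.9]
 [  6.  -12.9]]
wrist cheek far L,R;  [[ -3.5   2.3]
 [  8.1   2.2]
 [ -3.6 -14.2]]
wrist block x edge [[-21.5   0.2]
 [ 28.9   2.3]]
```

```bash
python3 - <<'E'
from h import *
np.set_printoptions(precision=1,suppress=True,linewidth=150)
g=np.array([.5834,-.2181]);fy=np.array([.1642,.9864]);fx=np.array([.9864,-.1642])
def F3(P): return np.c_[(P[...,:2]-g)@fx,(P[...,:2]-g)@fy,P[...,2]]*1000 if P.ndim==2 else np.dstack([(P[...,:2]-g)@fx,(P[...,:2]-g)@fy,P[...,2]])*1000
p,d,K,T=load('side3');W=F3(cloud(d,K,T))
print('plate near edge column');print(np.c_[np.arange(248,298),W[248:298,270],p[248:298,270]][::2])
print('near cheek col 268');print(np.c_[np.arange(280,298),W[280:298,268],p[280:298,268]])
p,d,K,T=load('top3');W=F3(cloud(d,K,T));h=cv2.cvtColor(p,cv2.COLOR_RGB2HSV);y=cv2.inRange(h,(18,130,80),(34,255,255))
y[:188]=0;y[215:]=0;y[:,:345]=0;y[:,385:]=0;print('top yellow',W[y>0])
p,d,K,T=load('wrist3');h=cv2.cvtColor(p,cv2.COLOR_RGB2HSV)
uv=np.array([(258,v) for v in range(158,224,3)]);D,o=fray(uv,K,T);dd=d[uv[:,1],uv[:,0]];P=o+D*(dd/(D@T[:3,2]))[:,None]
print('wrist col');print(np.c_[uv[:,1],F3(P),p[uv[:,1],uv[:,0]]])
E
```

```text
plate near edge column
[[248.    3.5 -52.7 152.1  94.   97.   91. ]
 [250.    3.6 -49.5 144.7  91.   89.   88. ]
 [252.    3.6 -47.9 138.4  90.   91.   88. ]
 [254.    3.7 -49.3 134.4  94.   94.   91. ]
 [256.    3.8 -50.5 130.3  92.   91.   89. ]
 [258.    3.9 -48.6 123.6  91.   88.   85. ]
 [260.    3.9 -49.8 119.4  91.   89.   83. ]
 [262.    4.  -49.  113.6  99.   95.   92. ]
 [264.    4.1 -50.1 109.3 100.   94.   91. ]
 [266.    4.2 -49.6 103.7  98.   96.   93. ]
 [268.    4.3 -50.8  99.4  97.   95.   91. ]
 [270.    4.3 -50.9  94.2  99.   94.   92. ]
 [272.    4.4 -47.4  85.9  94.   90.   88. ]
 [274.    4.5 -49.4  82.2  90.   89.   91. ]
 [276.    4.6 -49.2  76.7  93.   91.   91. ]
 [278.    4.6 -49.7  71.7  96.   91.   89. ]
 [280.    4.7 -49.   65.7  99.   96.   89. ]
 [282.    4.8 -47.9  59.2 102.   96.   92. ]
 [284.    4.9 -49.4  55.  105.   96.   97. ]
 [286.    4.9 -10.8  14.6   0.   53.   48. ]
 [288.    5.  -13.2  10.9 125.   89.   34. ]
 [290.    5.1 -53.5  42.  113.   83.   31. ]
 [292.    5.2 -60.2  42.6 114.   81.   31. ]
 [294.    5.3 -62.6  39.2   9.   58.   54.
[... 1842 characters left out ...]
 10.2 234.  187.   64. ]
 [179.    2.3 -21.1  10.2 236.  189.   63. ]
 [182.    2.2 -13.2  58.5 111.  102.   89. ]
 [185.    2.2 -13.6  67.5 101.   98.   93. ]
 [188.    2.2 -13.6  77.5 101.   98.   93. ]
 [191.    2.1 -13.5  87.3 102.   99.   93. ]
 [194.    2.1 -13.6  95.3 102.   98.   93. ]
 [197.    2.1 -13.6 103.4 103.  100.   94. ]
 [200.    2.1 -13.9 109.7 104.  102.   96. ]
 [203.    2.1 -13.7 117.2 104.  102.   96. ]
 [206.    2.  -13.6 124.1 105.  103.   97. ]
 [209.    2.  -13.8 129.5 106.  103.   97. ]
 [212.    2.  -13.6 135.9 107.  104.   99. ]
 [215.    2.  -13.4 141.6  95.   92.   87. ]
 [218.    2.  -13.7 145.9  93.   91.   86. ]
 [221.    2.  -13.7 150.7  99.   73.   68. ]]
```

```bash
python3 -m inch '[[0,1.4,0,0,0,0],[0,1.4,-4,0,0,0],[0,1.4,-8,0,0,0],[0,1.4,-12,0,0,0],[0,1.4,-15,0,0,0],[0,1.4,-18,0,0,0],[0,1.4,-18,0,0,0],[0,1.4,-18,0,0,0]]'
```

```text
time: 10.82
position: [0.5799, -0.2473, 0.1337]
tool_rot: [2.399, 2.027, -0.001]
ft_force: [0.4, -1.3, -3.5]
grip_width: 0.092
grip_force: 30.0
```

```bash
python3 -m inch '[[0,0,-3,0,0,0],[0,0,-6,0,0,0],[0,0,-9,0,0,0],[0,0,-12,0,0,0],[0,0,-15,0,0,0],[0,0,-18,0,0,0],[0,0,-20,0,0,0],[0,0,-22,0,0,0],[0,0,-22,0,0,0]]'
```

```text
time: 11.95
position: [0.5798, -0.2472, 0.1114]
tool_rot: [2.399, 2.027, -0.002]
ft_force: [0.6, -0.7, -2.8]
grip_width: 0.093
grip_force: 30.0
```

Free so far; now the last few millimetres, until contact.

```bash
python3 -m inch '[[0,0,-1,0,0,0],[0,0,-2,0,0,0],[0,0,-2.5,0,0,0],[0,0,-2.5,0,0,0]]'; python3 -m inch '[[0,0,-0.5,0,0,0],[0,0,-1,0,0,0],[0,0,-1.5,0,0,0],[0,0,-1.5,0,0,0]]'
```

```text
time: 12.45
position: [0.5801, -0.2474, 0.1101]
tool_rot: [2.399, 2.026, -0.0]
ft_force: [-1.5, 1.9, 5.9]
grip_width: 0.09
grip_force: 30.0
time: 12.95
position: [0.5803, -0.2476, 0.11]
tool_rot: [2.399, 2.026, 0.001]
ft_force: [-4.5, 3.2, 14.5]
grip_width: 0.089
grip_force: 30.1
```

```bash
python3 -m inch '[[0,0,1,0,0,0],[0,0,1,0,0,0],[0,0,1,0,0,0]]' 0 4; python3 -m inch '[[0,0,0,0,0,0],[0,0,0,0,0,0],[0,0,0,0,0,0],[0,0,0,0,0,0]]' 30 10; python3 -m inch '[[0,0,20,0,0,0],[0,0,40,0,0,0],[0,0,80,0,0,0],[0,0,110,0,0,0],[0,0,110,0,0,0],[0,0,110,0,0,0]]'
python3 - <<'E'
from h import *
from bench import ctrl
np.set_printoptions(precision=1,suppress=True,linewidth=150)
g=np.array([.5834,-.2181]);fy=np.array([.1642,.9864]);fx=np.array([.9864,-.1642])
def F3(P): return np.c_[(P[...,:2]-g)@fx,(P[...,:2]-g)@fy,P[...,2]]*1000
p,d=ctrl.get_image('side');c=ctrl.camera_params('side');K,T=c['mtx'],c['T'];W=cloud(d,K,T);h=cv2.cvtColor(p,cv2.COLOR_RGB2HSV)
r=(cv2.inRange(h,(0,150,40),(6,255,255))|cv2.inRange(h,(172,150,40),(180,255,255)));r[:,:250]=0;r[:,295:]=0;r[:195]=0
P=F3(W[r>0]);print(len(P),np.percentile(P,(2,50,98),axis=0))
p2,d2=ctrl.get_image('wrist');c=ctrl.camera_params('wrist');K,T=c['mtx'],c['T']
h=cv2.cvtColor(p2,cv2.COLOR_RGB2HSV);r=(cv2.inRange(h,(0,150,40),(6,255,255))|cv2.inRange(h,(172,150,40),(180,255,255)))
v,u=np.nonzero(r);D,o=fray(np.c_[u,v],K,T);P=F3(o+D*(d2[v,u]/(D@T[:3,2]))[:,None]);P=P[(abs(P[:,0])<40)&(abs(P[:,1]+30)<40)];print('wrist',len(P),np.percentile(P,(2,25,50,75,98),axis=0))
cv2.imwrite('pics/c4.png',np.hstack([cv2.resize(p[180:310,215:325],(400,473),interpolation=0),cv2.resize(p2[90:280,190:330],(349,473),interpolation=0)])[:,:,::-1])
E
```

```text
time: 13.32
position: [0.5804, -0.2477, 0.1096]
tool_rot: [2.398, 2.026, -0.0]
ft_force: [-1.8, 1.1, 6.8]
grip_width: 0.093
grip_force: 4.0
time: 13.82
position: [0.5798, -0.2473, 0.1084]
tool_rot: [2.399, 2.027, -0.002]
ft_force: [-1.1, 1.1, 0.8]
grip_width: 0.336
grip_force: 0.0
time: 14.58
position: [0.5798, -0.2472, 0.219]
tool_rot: [2.399, 2.027, -0.001]
ft_force: [0.8, 1.0, -1.6]
grip_width: 0.343
grip_force: 0.0
111 [[ -0.9 -50.    2.4]
 [  3.8 -33.1 127.2]
 [ 22.9 396.2 137.9]]
wrist 485 [[ -3.1 -47.6 118.9]
 [ -1.3 -37.8 134.4]
 [  1.1 -27.4 134.8]
 [  2.7 -17.4 135.2]
 [  5.1 -11.6 136.1]]
```

View pics/c4.png

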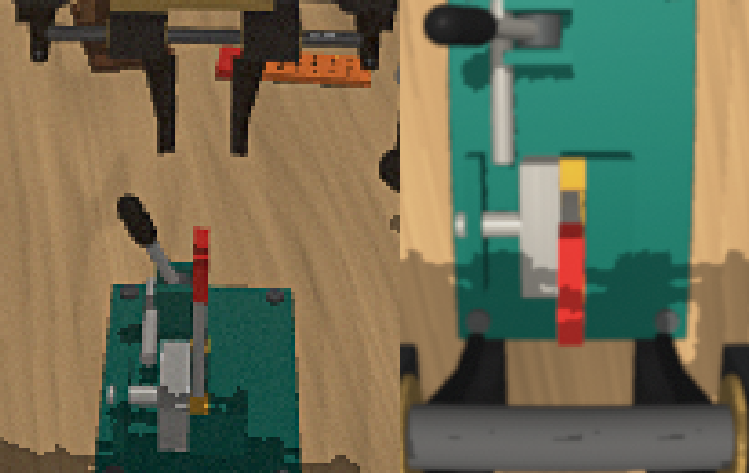

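Wrist: the plate's red top is at (572,285), standing in the slot. Its top measures 134.8 mm, and a fully home plate would be at 135. The lever grip is at (460,25), still open. Now I go round to the lever's -x side with the fingers closed.

```bash
python3 -m inch '[[-10,15,0,0,0,0],[-25,36,0,0,0,0],[-45,66,0,0,0,0],[-60,90,0,0,0,0],[-70,102,0,0,0,0],[-70,102,-25,0,0,0],[-70,102,-60,0,0,0],[-70,102,-95,0,0,0],[-70,102,-120,0,0,0],[-70,102,-130,0,0,0],[-70,102,-130,0,0,0],[-70,102,-130,0,0,0]]' 0 20
python3 - <<'E'
from h import *
from bench import ctrl
p,d=ctrl.get_image('side');cv2.imwrite('pics/c5.png',cv2.resize(p[180:310,195:325],(600,600),interpolation=0)[:,:,::-1])
E
```

```text
time: 16.18
position: [0.5105, -0.1455, 0.0895]
tool_rot: [2.399, 2.026, 0.0]
ft_force: [0.8, -0.0, -0.0]
grip_width: 0.001
grip_force: 0.0
```

View pics/c5.png

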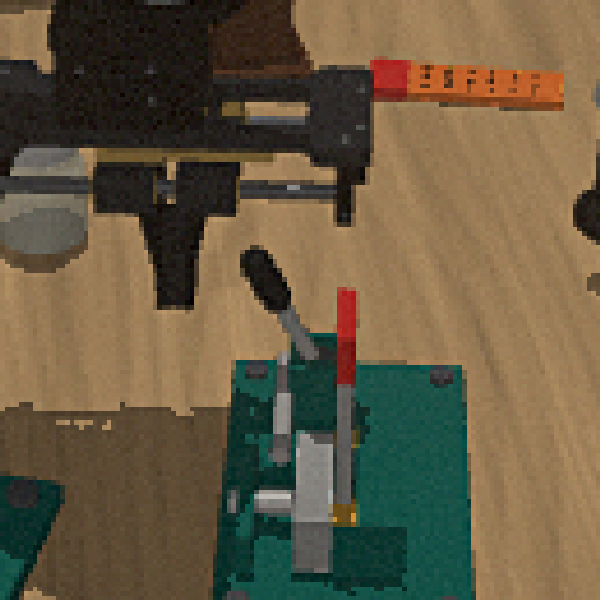

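The closed fingers are left of the lever's grip at (175,290), and the grip is at (265,280). The path is clear, so I push along the fixture's +x.

```bash
python3 -m inch '[[6,-1,0,0,0,0],[12,-2,0,0,0,0],[18,-3,0,0,0,0],[24,-4,0,0,0,0],[30,-5,0,0,0,0],[36,-6,0,0,0,0],[42,-7,0,0,0,0],[48,-8,0,0,0,0],[54,-9,0,0,0,0],[60,-10,0,0,0,0],[60,-10,0,0,0,0]]'; python3 -m inch '[[4,-0.7,0,0,0,0],[8,-1.3,0,0,0,0],[12,-2,0,0,0,0],[16,-2.6,0,0,0,0],[16,-2.6,0,0,0,0]]'
```

```text
time: 17.6
position: [0.5704, -0.1554, 0.0884]
tool_rot: [2.399, 2.026, -0.002]
ft_force: [-1.2, -0.2, 0.4]
grip_width: 0.007
grip_force: 0.2
time: 18.23
position: [0.5855, -0.1576, 0.0879]
tool_rot: [-2.4, -2.027, 0.003]
ft_force: [-4.3, 1.3, -2.7]
grip_width: 0.004
grip_force: 2.0
```

```bash
python3 -m inch '[[2,-0.3,0,0,0,0],[4,-0.7,0,0,0,0],[4,-0.7,0,0,0,0]]';  python3 - <<'E'
from h import *
from bench import ctrl
p,d=ctrl.get_image('side');cv2.imwrite('pics/c6.png',cv2.resize(p[180:310,195:325],(600,600),interpolation=0)[:,:,::-1])
E
```

```text
time: 18.6
position: [0.5882, -0.1581, 0.0882]
tool_rot: [-2.398, -2.025, 0.005]
ft_force: [-8.4, 1.1, -0.5]
grip_width: 0.005
grip_force: 4.3
```

View pics/c6.png

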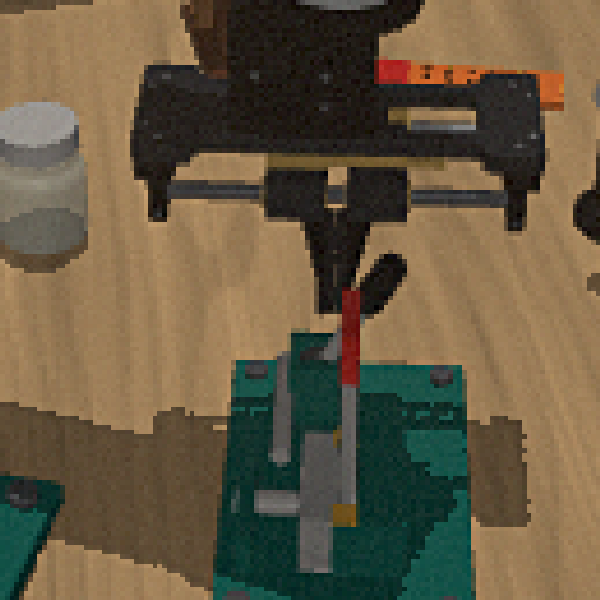

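The lever now leans to the right with its grip end at (395,265), the plate is still upright, and the force is rising. One more nudge to the stop, then I measure the angle.

```bash
python3 -m inch '[[1.5,-0.2,0,0,0,0],[3,-0.5,0,0,0,0],[3,-0.5,0,0,0,0]]'; python3 -m inch '[[1,-0.2,0,0,0,0],[2,-0.3,0,0,0,0],[2,-0.3,0,0,0,0]]'
```

```text
time: 19.02
position: [0.5886, -0.1582, 0.0879]
tool_rot: [-2.394, -2.021, 0.009]
ft_force: [-15.6, 3.5, 3.9]
grip_width: 0.008
grip_force: 7.8
time: 19.4
position: [0.5888, -0.1583, 0.0878]
tool_rot: [-2.392, -2.019, 0.012]
ft_force: [-21.0, 5.1, 8.7]
grip_width: 0.005
grip_force: 10.2
```

The lever is at its hard stop. I retract and check.

```bash
python3 -m inch '[[-6,1,0,0,0,0],[-14,2,0,0,0,0],[-24,4,0,0,0,0],[-34,6,10,0,0,0],[-40,7,40,0,0,0],[-40,7,80,0,0,0],[-40,20,120,0,0,0],[-60,60,150,0,0,0],[-80,110,160,0,0,0],[-100,150,160,0,0,0],[-100,180,160,0,0,0],[-100,180,160,0,0,0],[-100,180,160,0,0,0]]'
python3 - <<'E'
from h import *
from bench import ctrl
np.set_printoptions(precision=1,suppress=True,linewidth=150)
g=np.array([.5834,-.2181]);fy=np.array([.1642,.9864]);fx=np.array([.9864,-.1642])
def F3(P): return np.c_[(P[...,:2]-g)@fx,(P[...,:2]-g)@fy,P[...,2]]*1000
for n in('side','top'):
    p,d=ctrl.get_image(n);c=ctrl.camera_params(n);W=cloud(d,c['mtx'],c['T']).reshape(-1,3);h=cv2.cvtColor(p,cv2.COLOR_RGB2HSV).reshape(-1,3);P=F3(W)
    k=(abs(P[:,0])<60)&(abs(P[:,1]-60)<25)&(P[:,2]>60)&(P[:,2]<125)&(h[:,2]<70);q=P[k];print(n,'grip',len(q),np.percentile(q,(3,50,97),axis=0).tolist())
    k=(abs(P[:,0])<25)&(abs(P[:,1]+30)<30)&(P[:,2]>100)&(P[:,2]<150)&(h[:,1]>150);q=P[k];print(n,'red',len(q),np.percentile(q,(5,50,95),axis=0).tolist())
    if n=='side': cv2.imwrite('pics/c7.png',cv2.resize(p[130:320,170:360],(600,600),interpolation=0)[:,:,::-1])
E
```

```text
time: 21.02
position: [0.4951, 0.0193, 0.2489]
tool_rot: [2.4, 2.025, -0.0]
ft_force: [-0.2, -0.9, 0.3]
grip_width: 0.006
grip_force: 0.0
side grip 85 [[9.69426613178718, 49.18182278385024, 75.71894267494706], [18.510289082756053, 52.916539818841635, 92.78380249176976], [28.5204011442148, 58.434884184931654, 104.24280561377188]]
side red 79 [[1.3147375411918203, -50.273849417265126, 115.49027000229987], [4.020462692177984, -46.10376747356383, 135.32306370605994], [7.918378247090875, -17.355651411384546, 137.75808659664787]]
top grip 51 [[2.467230633636651, 53.051699743710344, 77.74108053516804], [13.181432032492419, 59.982075078958225, 96.3381529613696], [24.740230347537306, 67.09691078429044, 104.43841294375211]]
top red 64 [[-3.5468993690190573, -44.993728141022416, 113.99025741529339], [-0.5426284141190764, -28.893494987060443, 133.25860651969214], [5.135097003763572, -11.66215571048715, 139.15438817058686]]
```

View pics/c7.png

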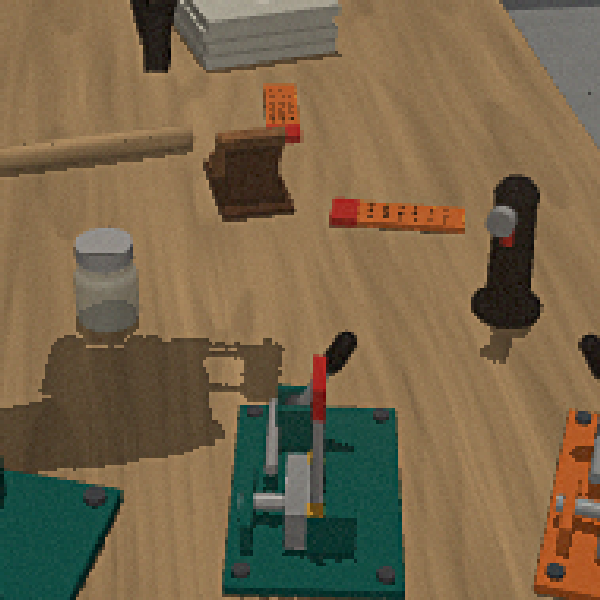

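The lever leans right at its stop with the jaw closed, the plate stands upright (top at 135 mm), and the bystanders are untouched. The arm is clear of everything.

```bash
python3 -c "
from bench import ctrl
print(ctrl.close_job())"
```

```text
the job is handed in; nothing more can be done
None
```

The drawplate stands red end up, fully home in the green fixture's slot with the lever pushed to its closed stop, the torch, jar and hammer were not touched, and the job is handed in (no verdict was shown).

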